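Show the two-cell node board to the inspection camera

TASK

Lift the circuit board that carries two battery cells out of the card rack and hold it up to the inspection camera: centred in front of the lens at its 180 mm working distance, cell side squarely facing the lens, right way up with its long edges level. Finish while still holding it there, steady in the gripper and touching nothing else. Leave the other two boards, the white tube, the meter and the screwdriver where they are, and do not knock the camera.

Things in the scene. Friction and masses are not known exactly. Their poses are not given: they have to be found in the camera images.
- node_board: Green board to show, upright in a rack slot: 4 mm thick (x), 100 wide (y), 80 high (z). TWO grey battery cells on its +x side: 20 mm dia, 60 long, lying along y one above the other, 3 to 46 mm above the lower edge, reaching x = 22 mm. Origin: middle of the lower edge; +x out of the cell side, +z up. About 0.13 kg.
- board_grip (a point): Centre of the grey grip bar on the two-cell board's top edge, 79 mm above its lower edge; axes as node_board. The bar is 10 mm thick (x), 60 long (y), 18 high: pinch it across its thickness from above.
- board_centre (a point): Centre of the board panel, on its mid-plane 40 mm above the lower edge (a point of node_board, with the same axes).
- spare_a: Board of the same size and grip bar with only ONE battery cell. Leave in the rack. Origin and axes as node_board.
- spare_b: Board of the same size and grip bar with one flat rectangular grey can (45 x 32 x 8 mm) and no cells. Leave in the rack. Origin and axes as node_board.
- rack: Card rack fixed to the bench: grey base 220 (x) x 128 (y) x 12 mm, a wall up to 57 mm high along each long side. Slots at x = -80, 0, +80 mm hold the boards loosely by their side edges (lean up to 3 degrees), standing on the base, component sides to the rack's +x, any board in any slot; they lift straight out. Origin: centre of underside.
- focus (a point): Where board_centre must be held: in the air, 180 mm straight in front of the lens, 165 to 225 mm above the bench. +x points to the lens (rising 20 degrees), y is level, +z up and leaning 20 degrees away from the camera. The board is shown rightly with its axes parallel to these: top leaning 20 degrees away from the camera.
- cam_stand: Inspection camera on a stand fixed to the bench. Origin: on the bench, straight below focus. 244 mm to +x of it stands a post (20 mm dia, 430 high, base 90 x 150 x 15). The camera on it (height varies by 60 mm) looks to -x, roughly at the robot, and 20 degrees down; front of its black lens tube (36 mm dia, 64 mm white ring light) 169 mm to +x and 62 mm above focus.
- pvc_tube: White plastic pipe, 60 mm dia, 120 mm high, standing. Leave alone. Origin: centre of its foot.
- meter: Black hand multimeter lying flat, 75 x 150 x 34 mm. Leave alone. Origin: centre of its underside.
- driver: Screwdriver lying on the bench. Leave alone.
There are look-alikes about, which are no part of the job. What is shaped like the node_board but yellow is not meant.

How it is judged (in metres and radians):
On the way:
1. the two-cell board is lifted clear of the rack in the gripper (z of node_board in the frame of rack above 0.065 m and contact force between node_board and the fingers above 0.5 N and contact force between node_board and rack below 0.1 N), for 0.2 s.
At the end, for the whole second after the job is handed in: The two-cell board hangs in the fingers alone, clear of all else, its centre within 25 mm of the focus point, cell side square to the lens and right way up, long edges level (each within 0.2 rad), moving under 20 mm/s (distance between board_centre and focus below 0.025 m and angle between the x axis of node_board and the x axis of focus, either way round below 0.2 rad and angle between the y axis of node_board and the y axis of focus, either way round below 0.2 rad and angle between node_board's own x axis and vertical below 1.5 rad and angle between node_board's own z axis and vertical below 0.8 rad and height (world z) of node_board above 0.09 m and contact force between node_board and the fingers above 0.5 N and contact force between node_board and rack below 0.1 N and contact force between node_board and cam_stand below 0.1 N and contact force between node_board and spare_a below 0.1 N and contact force between node_board and spare_b below 0.1 N and contact force between node_board and pvc_tube below 0.1 N and contact force between node_board and meter below 0.1 N and linear speed of node_board below 0.02 m/s and angular speed of node_board below 0.15 rad/s); the arm keeps its last pose, push and grip.
It fails at once if another board in the rack is disturbed (moved over 20 mm) (distance of any of spare_a, spare_b from where it was at the start of the episode above 0.02 m).
It fails at once if the tube, meter or screwdriver is moved over 20 mm (distance of any of pvc_tube, meter, driver from where it was at the start of the episode above 0.02 m).
It fails at once if the camera is knocked (over 3 N, or its line of sight shifted over 8 mm) (contact force between cam_stand and anything else above 3 N or distance of focus from where it was at the start of the episode above 0.008 m).
It also fails if it takes over 32 s, if anything falls off the work surface, if the arm or the gripper's body presses on something with over 40 N, if the wrist force passes 120 N, or if a joint passes its speed limit or range.

ROBOT

A 6-joint arm with a two-finger parallel gripper is mounted at the origin on the work surface. World frame = base frame: x ahead of the robot, y to its left, z up, the work surface at z = 0. Lengths are in mm, angles in rad, forces in N, time in s.
With the tool pointing down it reaches from about 350 to 775 mm from the base axis. Payload 7.3 kg.
Tool frame: the origin (TCP) lies midway between the tips of the shut fingers; the grasp point (between the pads) lies 19 mm behind it (grasp_offset is the z of the grasp point in the tool frame, in mm); z points along the fingers, y is the direction in which the jaws open and shut (so a half turn about z gives the same grasp; the last joint's range is limited). The gripper opens to 92 mm and grips with 3 to 60 N. Pads are 19 mm wide; open, the fingers measure 130 mm over their backs; the gripper's body (75 mm by 190 mm) begins 47 mm behind the grasp point.
Start: joints at [1.122, 0.342, 1.524, -0, 1.275, -0.146], TCP at [156.537, 501.14, 226.741] pointing down, gripper open.
Joint ranges: [-2.53, 2.53], [-0.77, 2.02], [0.04, 2.7], [-1, 4.14], [0.28, 2.66], [-3.11, 3.11]. Speed limits (rad/s): [2.57, 2.57, 3.14, 3.14, 3.14, 3.14].

INTERFACE

Orientations are given as [roll, pitch, yaw] about the fixed x, y, z axes, in that order (R = Rz(yaw) Ry(pitch) Rx(roll)).
In Python, from plant import get_obs, capture, camera_model, close_job, boxes_of, regions_of, place_of, grasp_offset gives the robot as it stands. The module is installed in compiled form; this text tells all that it offers.
- The arm moves only by the tool send_rows, never from a script. Its argument "targets" is a list that holds one entry, the list of rows, each a list of 7 numbers: the turn, a rotation vector about the tool's x, y, z in degrees, then the shift along the tool's x, y, z in mm, then the closure, from -1 (fully open) to 1 (shut). A call has 1 to 5 rows; each row is the pose to reach, as a shift and turn from the pose commanded when the call began, along the tool's axes at that moment; what a row does not reach only later rows make up. A row lasts 1/12 s, in which the tool goes at most 41.7 mm and 7.16 degrees, less where a joint would pass 70% of its speed; a pose out of reach is approached as far as the arm can. A call with a gripper value outside its range is refused whole. The fingers move at their own pace and stop on an object; the grip force is fixed at half the most. Time passes only in rows, so rows that repeat a pose let the fingers close. It gives the time, the measured TCP pose, the force and the opening at its end, in the units of the state.
- get_obs(): the state, without advancing time (a new reading comes with each control period).
- capture(name): name is "scene" or "side" or "wrist"; returns the picture (480x640x3 uint8, red, green, blue); there is no depth.
- camera_model(name): a dict with "K" (3x3 intrinsics, pixels), "world_to_cam" (4x4, takes a point from world to camera coordinates). Camera axes: x right, y up, looking along -z (the intrinsics and any distortion apply to the point x, -y, -z); pixel columns grow to the right and rows downward; lengths in mm; the calibration is good to about 2 mm. The wrist camera is an equidistant fisheye: a pixel r from the principal point sees the ray r / f radians off the axis. A picture is of the moment at which its call begins: read the wrist's pose just before it. camera_model takes no time and is no camera call; for the wrist camera it gives the pose at the moment of the call.
- close_job(): hands the job in, once; it reports no verdict.
Trained networks look in the newest picture that a camera, given by its name, has taken for a name from the list of things; names that differ only in an ending like _2 or _b are one class to them, and where a whole thing is asked for, a point or a joint stands for the part that bears it (a point fixed in the world has none). Each returns a list of dicts, best first, with "conf" (0 to 1); they miss things now and then, are a little off and sometimes report something else, mostly with a low value. They report only what shows in the picture. A call takes as long as a camera call. They do not tell look-alikes from the thing itself.
- boxes_of(label, camera): "location" ([row, column] in pixels, amid what is visible of it).
- regions_of(label, camera): "region" (480x640 bool, what is visible of it) and "location" ([row, column] in pixels, amid what is visible of it).
- place_of(label, camera): "location" ([row, column] in pixels: a listed point, or the origin of a listed thing).
The state is a dict: "time": time; "joint_positions": joint angles; "dq": joint speeds; "tau": joint torques, N m; "tool_pos": TCP position; "tcp_rot": TCP orientation; "contact_force": force on the tool from outside, world axes, zero at the start; "moment": the same for the moment, N m; "grip_width": finger opening in mm.
Only numpy, scipy, OpenCV 4.12 (cv2) and the standard library are available. Lean on these libraries where they do the work, as an engineer would, in place of code of your own. Each camera call takes 0.05 s, during which the arm holds its last target.

## Working session

There is one attempt and no reset: what is moved stays moved. The work goes in short steps, Python scripts to look and compute and a tool call to move; the robot and the scene stay as the last step left them, time stands still between calls to the robot, and variables do not carry over. Pictures are saved under pics/ and viewed, and the job is handed in when it is done.

Besides the shell and the picture viewer there is one more tool, called after "Request:" in YAML: its name, and indented under it one key for each argument. send_rows: Moves the arm, as the interface text tells. Its arguments: {"type":"object","properties":{"targets":{"type":"array","items":{"type":"array","items":{"type":"array","items":{"type":"number"}}}}},"required":["targets"]}

```bash
mkdir -p pics; python3 - <<'E'
from plant import *
import cv2,numpy as np
print(get_obs()); print(grasp_offset)
for n in ["scene","side","wrist"]:
    im=capture(n); cv2.imwrite(f"pics/{n}0.png",im[:,:,::-1]); m=camera_model(n); print(n,{k:np.round(v,3).tolist() if hasattr(v,'__len__') and not isinstance(v,str) else v for k,v in m.items()})
    for l in ["node_board","board_grip","board_centre","spare_a","rack","focus","cam_stand","pvc_tube","meter","driver"]:
        try: print(l,[(round(d['conf'],2),np.round(d['location']).tolist()) for d in place_of(l,n)])
        except Exception as e: print(l,e)
E
```

```text
{'time': 0.0, 'joint_positions': array([ 1.12198737e+00,  3.42685572e-01,  1.52502053e+00, -1.14302567e-05,
        1.27541296e+00, -1.46012697e-01]), 'dq': array([ 9.31180565e-04, -1.68624431e-05,  1.76332615e-03,  1.91889345e-03,
       -2.35394268e-03,  5.76539067e-04]), 'tau': array([ 1.16684889e-03, -4.31244063e+01, -2.44220692e+01,  7.17830588e-02,
        5.60155569e-02, -1.13517217e-04]), 'tool_pos': array([156.35672676, 500.74214416, 226.06302754]), 'tcp_rot': array([-3.14008089e+00, -2.11270719e-04,  2.83879957e+00]), 'contact_force': array([0.54278964, 0.73768929, 0.32843266]), 'moment': array([-0.01498591,  0.00839293,  0.05364416]), 'grip_width': 92.03552433948097}
-18.8
scene {'K': [[504.783, 0.0, 321.34], [0.0, 504.783, 244.474], [0.0, 0.0, 1.0]], 'world_to_cam': [[-0.378, 0.926, 0.002, 188.169], [-0.756, -0.31, 0.577, 318.035], [0.535, 0.217, 0.817, -1624.456], [0.0, 0.0, 0.0, 1.0]]}
node_board [(0.63, [289.0, 395.0])]
board_grip [(0.92, [270.0, 398.0]), (0.68, [233.0, 415.0])]
board_centre [(0.65, [241.0, 417.0]), (0.57, [281.0, 392.0]), (0.39, [288.0, 393.0])]
spare
[... 543 characters left out ...]
[234.0, 262.0]), (0.48, [213.0, 312.0])]
spare_a [(0.65, [226.0, 362.0]), (0.5, [228.0, 337.0])]
rack [(0.61, [229.0, 336.0]), (0.17, [182.0, 329.0])]
focus []
cam_stand []
pvc_tube [(0.74, [184.0, 328.0]), (0.51, [403.0, 334.0]), (0.23, [202.0, 310.0])]
meter [(0.68, [229.0, 337.0]), (0.56, [404.0, 333.0])]
driver [(0.69, [306.0, 292.0]), (0.46, [182.0, 331.0])]
wrist {'K': [[371.648, 0.0, 315.147], [0.0, 371.648, 232.174], [0.0, 0.0, 1.0]], 'world_to_cam': [[0.298, 0.955, -0.0, -524.942], [-0.916, 0.286, -0.283, 35.695], [-0.27, 0.085, 0.959, -391.743], [0.0, 0.0, 0.0, 1.0]]}
node_board []
board_grip []
board_centre []
spare_a []
rack []
focus []
cam_stand []
pvc_tube []
meter []
driver []
```

View pics/scene0.png

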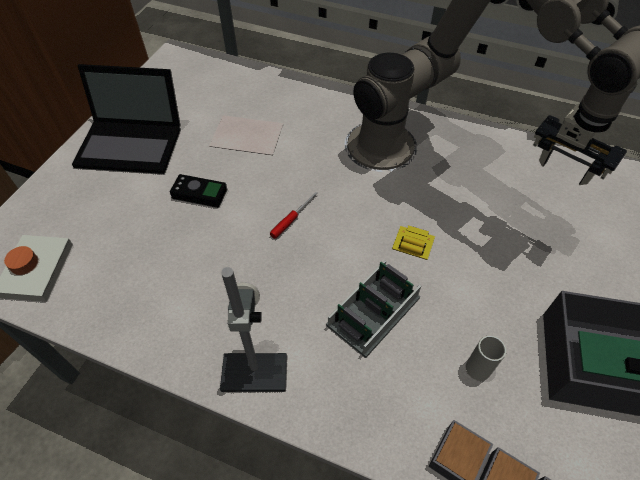

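View pics/side0.png

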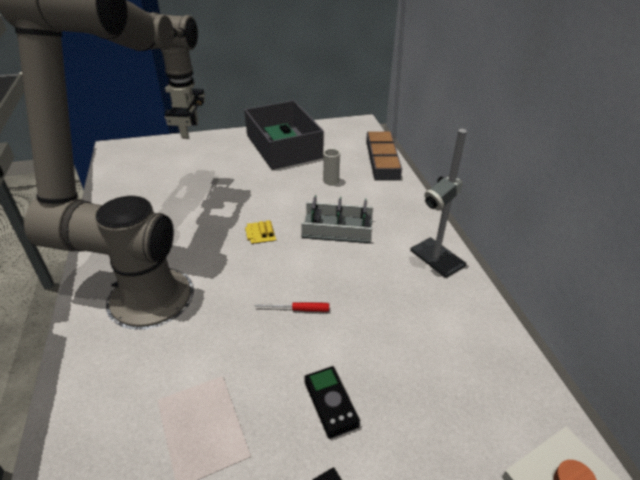

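View pics/wrist0.png

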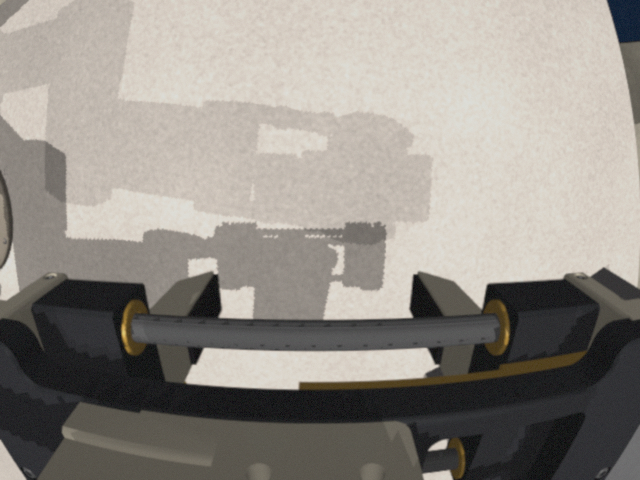

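```bash
cat > h.py <<'E'
import numpy as np,cv2
from plant import *
from scipy.spatial.transform import Rotation as R
def proj(n,P,m=None):
    m=m or camera_model(n);T=np.array(m['world_to_cam']);K=np.array(m['K'])
    P=np.atleast_2d(np.array(P,float));c=P@T[:3,:3].T+T[:3,3]
    q=c*[1,-1,-1]
    if n=='wrist':
        r=np.hypot(q[:,0],q[:,1]);th=np.arctan2(r,q[:,2]);s=th/np.maximum(r,1e-9)
        return np.c_[K[0,0]*q[:,0]*s+K[0,2],K[1,1]*q[:,1]*s+K[1,2]]
    return np.c_[K[0,0]*q[:,0]/q[:,2]+K[0,2],K[1,1]*q[:,1]/q[:,2]+K[1,2]]
def ray(n,u,v,m=None):
    m=m or camera_model(n);T=np.array(m['world_to_cam']);K=np.array(m['K'])
    x=(u-K[0,2])/K[0,0];y=(v-K[1,2])/K[1,1]
    if n=='wrist':
        t=np.hypot(x,y);s=np.sin(t)/max(t,1e-9);d=np.array([x*s,y*s,np.cos(t)])
    else: d=np.array([x,y,1])
    d=d*[1,-1,-1];Rm=T[:3,:3];return -Rm.T@T[:3,3],Rm.T@(d/np.linalg.norm(d))
def atz(n,u,v,z,m=None):
    o,d=ray(n,u,v,m);return o+d*(z-o[2])/d[2]
def tri(a,ua,b,ub,ma=None,mb=None):
    o1,d1=ray(a,*ua,ma);o2,d2=ray(b,*ub,mb)
    A=np.stack([d1,-d2],1);t=np.linalg.lstsq(A,o2-o1,rcond=None)[0]
    p,q=o1+t[0]*d1,o2+t[1]*d2;return (p+q)/2,np.linalg.norm(p-q)
E
python3 - <<'E'
import cv2
for n,(r0,r1,c0,c1) in {"scene":(255,360,320,430),"side":(185,250,290,390)}.items():
    im=cv2.imread(f"pics/{n}0.png")[r0:r1,c0:c1];cv2.imwrite(f"pics/{n}0r.png",cv2.resize(im,None,fx=5.5,fy=5.5,interpolation=2))
im=cv2.imread(f"pics/scene0.png")[255:400,200:300];cv2.imwrite("pics/scene0c.png",cv2.resize(im,None,fx=4,fy=4))
im=cv2.imread(f"pics/side0.png")[120:280,390:490];cv2.imwrite("pics/side0c.png",cv2.resize(im,None,fx=3.7,fy=3.7))
E
```

```text
(no output)
```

View pics/scene0r.png

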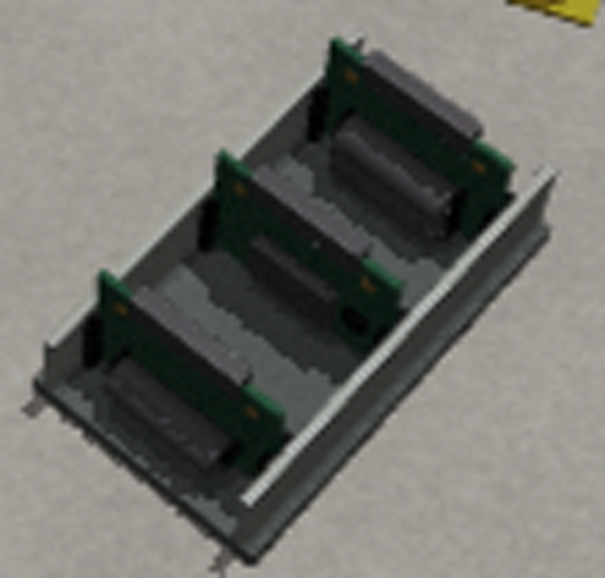

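View pics/side0r.png

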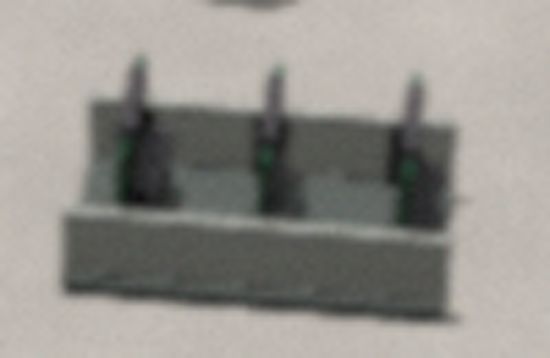

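View pics/scene0c.png

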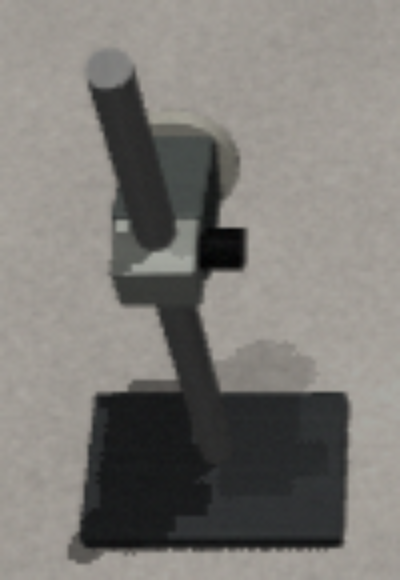

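View pics/side0c.png

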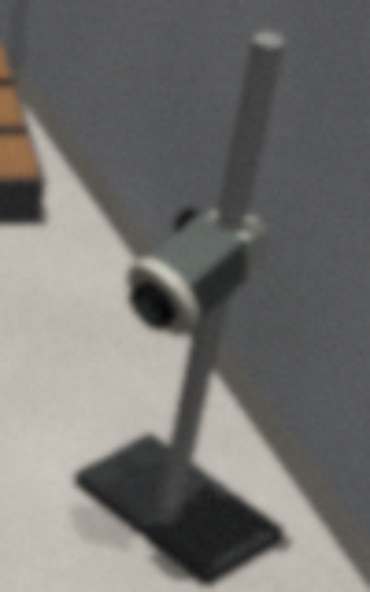

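```bash
cat > fit.py <<'E'
from h import *
from scipy.optimize import least_squares
ms,md=camera_model('scene'),camera_model('side')
# rack: local pts
S=[((245,560),(110,64,6)),((38,380),(110,-64,10)),((548,235),(-110,64,6)),((250,498),(110,62,57)),((550,170),(-110,62,57)),((45,345),(110,-62,57))]
D=[((65,290),(-110,-64,3)),((450,315),(110,-64,3)),((68,212),(-110,-62,57)),((450,238),(110,-62,57)),((92,100),(-110,62,57)),((455,125),(110,62,57))]
def f(x,show=0):
    c,s=np.cos(x[2]),np.sin(x[2]);r=[]
    W=lambda p:[x[0]+c*p[0]-s*p[1],x[1]+s*p[0]+c*p[1],p[2]]
    a=proj('scene',[W(p) for _,p in S],ms)-(np.array([q for q,_ in S])/5.5+[320,255])
    b=proj('side',[W(p) for _,p in D],md)-(np.array([q for q,_ in D])/5.5+[290,185])
    if show: print(a.round(1).tolist(),b.round(1).tolist())
    return np.r_[a.ravel(),b.ravel()]
p0=atz('scene',371,311,20);print('p0',p0)
for yaw in (-.8,-.3,0,.3):
  r=least_squares(f,[p0[0],p0[1],yaw],loss='soft_l1');print(r.x,r.cost)
f(r.x,1)
# camera stand: base corners z=15 top ; scale 4 off (200,255)
for u,v,z in [(97,393,15),(347,393,15),(342,545,7),(85,545,7)]: print('base',atz('scene',u/4+200,v/4+255,z,ms).round(0))
for u,v,z in [(150,437,15),(283,540,10),(210,580,10),(78,480,12)]: print('base side',atz('side',u/3.7+390,v/3.7+120,z,md).round(0))
print('post top',atz('scene',110/4+200,65/4+255,430,ms),atz('side',268/3.7+390,40/3.7+120,430,md))
print('lens',tri('scene',(243/4+200,249/4+255),'side',(153/3.7+390,304/3.7+120)))
print('yellow',atz('scene',415,241,0),'tube',atz('scene',478,375,0))
E
python3 fit.py
```

```text
p0 [585.88109131 169.93662943  20.        ]
[ 5.78258997e+02  1.71449377e+02 -3.31759142e-01] 16.06050998239382
[ 5.78258995e+02  1.71449382e+02 -3.31759266e-01] 16.060509982422047
[ 5.78258997e+02  1.71449377e+02 -3.31759140e-01] 16.0605099823946
[ 5.78258997e+02  1.71449377e+02 -3.31759141e-01] 16.06050998239449
[[0.3, 1.4], [-2.6, 1.1], [-1.5, -0.5], [0.3, 3.4], [0.7, 0.8], [-3.1, -0.8]] [[-1.0, 0.2], [-1.2, 0.5], [-1.8, 0.5], [0.1, 0.6], [-1.2, -2.4], [-0.1, -2.6]]
base [ 822. -116.   15.]
base [766.  21.  15.]
base [848.  55.   7.]
base [903. -81.   7.]
base side [846.  41.  15.]
base side [902. -96.  10.]
base side [ 826. -125.   10.]
base side [768.   6.  12.]
post top [823.22809358 -36.33359034 430.        ] [827.16206922 -41.65028509 430.        ]
lens (array([787.71796917, -19.48128169, 207.107176  ]), np.float64(7.041448152728182))
yellow [321.83078728 210.28640085   0.        ] tube [639.35743775 455.0506464    0.        ]
```

```bash
cat > ov.py <<'E'
from h import *
m=camera_model('scene')
x=[578.3,171.4,-.332]
Rz=R.from_euler('z',x[2]).as_matrix()
im=cv2.imread('pics/scene0.png')[255:360,320:430];im=cv2.resize(im,None,fx=5.5,fy=5.5,interpolation=cv2.INTER_CUBIC)
def dr(P,col):
    W=np.array(P)@Rz.T+[x[0],x[1],0];q=((proj('scene',W,m)-[320,255]+.5)*5.5).astype(int)
    cv2.polylines(im,[q.reshape(-1,1,2)],False,col,1)
for s in (-80,0,80):
    dr([(s+2,-50,12),(s+2,50,12),(s+2,50,92),(s+2,-50,92),(s+2,-50,12)],(0,0,255))
    if s:
      for zc in (25,48):   # two cells: z 15..35 , 38..58 world
        t=np.linspace(0,2*np.pi,25)
        for y in (-30,30): dr(np.c_[s+12+10*np.cos(t),0*t+y,zc+10*np.sin(t)],(0,255,255))
cv2.imwrite('pics/ov0.png',im)
m=camera_model('wrist');T=np.array(m['world_to_cam']);C=-T[:3,:3].T@T[:3,3];o=get_obs()
Rt=R.from_euler('xyz',o['tcp_rot']).as_matrix();print('cam in tool',Rt.T@(C-o['tool_pos']), 'look',Rt.T@(-T[2,:3]))
E
python3 ov.py
```

```text
cam in tool [ 7.67707456e+01  1.02174437e-01 -1.58837418e+02] look [-2.82996225e-01 -4.82737284e-04  9.59120901e-01]
```

View pics/ov0.png

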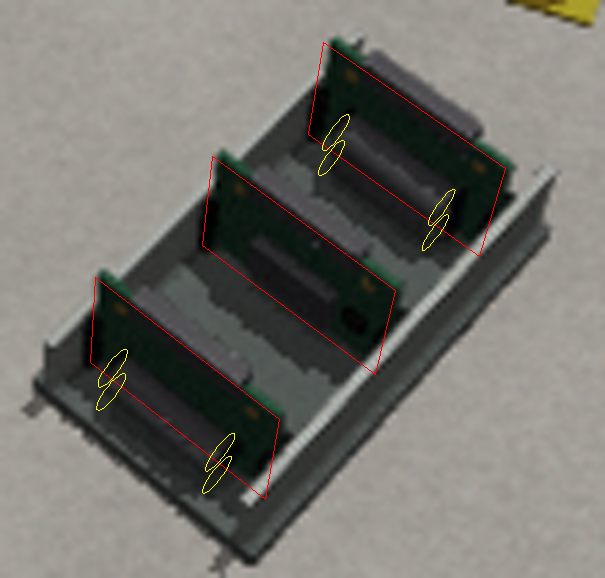

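```bash
cat > plan.py <<'E'
from h import *
def tgt(yaw,tilt=0,ang=None):
    # tool y along yaw dir; z down; then tilt about tool x (deg)
    c,s=np.cos(yaw),np.sin(yaw)
    Rd=np.array([[-s,c,0],[c,s,0],[0,0,-1]]).T
    return Rd@R.from_rotvec([np.radians(tilt),0,0]).as_matrix()
def plan(P,Rt,o=None):
    o=o or get_obs();R0=R.from_euler('xyz',o['tcp_rot']).as_matrix();p0=np.array(o['tool_pos'])
    v=R.from_matrix(R0.T@Rt).as_rotvec(degrees=True);d=R0.T@(np.array(P)-p0)
    n=max(np.linalg.norm(v)/7.16,np.linalg.norm(d)/41.7);print('turn',v.round(1),'shift',d.round(1),'rows %.1f'%n);
    return v,d
def rack(l,x=(578.3,171.4,-.332)):
    c,s=np.cos(x[2]),np.sin(x[2]);return np.array([x[0]+c*l[0]-s*l[1],x[1]+s*l[0]+c*l[1],l[2]])
E
python3 - <<'E'
from plan import *
print(rack((150,-30,190)));plan(rack((150,-30,190)),tgt(-.332,0));plan(rack((150,-30,190)),tgt(-.332,25));plan(rack((150,-30,190)),tgt(-.332,-25))
print(tgt(-.332,25))
E
```

```text
[710.33082096  94.14805947 190.        ]
turn [ 0.  -0.  91.7] shift [-649.9 -223.4   36.7] rows 16.5
turn [19.4 20.  90.1] shift [-649.9 -223.4   36.7] rows 16.5
turn [-19.4 -20.   90.1] shift [-649.9 -223.4   36.7] rows 16.5
[[ 0.32593446  0.85681646 -0.39954008]
 [ 0.94539237 -0.29539694  0.13774586]
 [ 0.         -0.42261826 -0.90630779]]
```

Request:
send_rows:
  targets:
    - [[0,0,35,-195,-67,0,-1],[0,0,35,-195,-67,0,-1],[0,0,35,-195,-67,0,-1],[0,0,35,-195,-67,0,-1],[0,0,35,-195,-67,0,-1]]

```text
time: 2.07
tool_pos: [324.1, 377.7, 226.9]
tcp_rot: [3.141, 0.0, 2.222]
contact_force: [1.1, 1.2, -0.2]
grip_width: 91.7
```

```bash
python3 - <<'E'
from plan import *
print(get_obs()['tool_pos']);plan(rack((120,-30,200)),tgt(-.332,0))
E
```

```text
[324.05508879 377.65231297 226.92217866]
turn [ 0.  -0.  56.3] shift [-434.7  118.7   27. ] rows 10.8
```

Request:
send_rows:
  targets:
    - [[0,0,35,-195,53,0,-1],[0,0,35,-195,53,0,-1],[0,0,35,-195,53,0,-1],[0,0,35,-195,53,0,-1],[0,0,35,-195,53,0,-1]]

```text
time: 2.48
tool_pos: [485.8, 255.0, 226.8]
tcp_rot: [3.141, 0.0, 1.61]
contact_force: [0.7, 0.3, -0.6]
grip_width: 91.7
```

```bash
python3 - <<'E'
from plan import *
print(get_obs()['tool_pos']);plan(rack((120,-30,200)),tgt(-.332,15))
E
```

```text
[485.76583302 254.95348082 226.82370383]
turn [14.9  2.8 21.1] shift [-158.6  190.1   27. ] rows 6.0
```

Request:
send_rows:
  targets:
    - [[15,3,21,-159,190,0,-1],[15,3,21,-159,190,0,-1],[15,3,21,-159,190,0,-1],[15,3,21,-159,190,0,-1],[15,3,21,-159,190,0,-1]]

```text
time: 2.9
tool_pos: [651.3, 127.9, 225.1]
tcp_rot: [-2.872, -0.002, 1.242]
contact_force: [1.6, 1.0, -0.3]
grip_width: 91.9
```

```bash
python3 - <<'E'
from plan import *
o=get_obs();print(o['tool_pos'],o['joint_positions'])
im=capture('wrist');cv2.imwrite('pics/w1.png',im[:,:,::-1]);np.savez('w1.npz',T=camera_model('wrist')['world_to_cam'],K=camera_model('wrist')['K'])
E
```

```text
[651.30334207 127.8540051  225.13263251] [0.03201625 0.77747022 0.80760252 0.09892379 1.80733385 0.37133039]
```

View pics/w1.png

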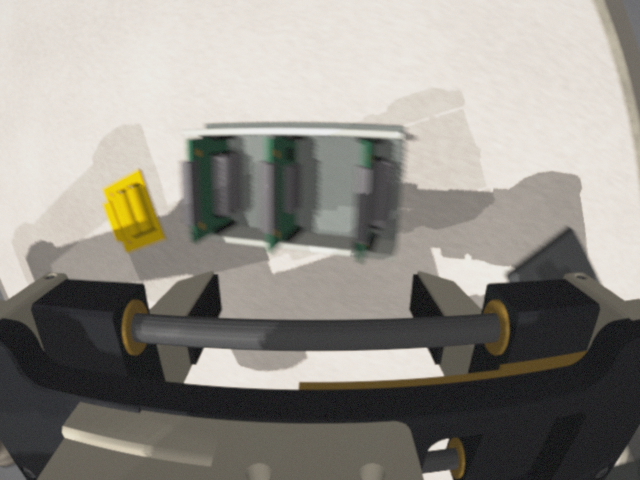

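```bash
python3 - <<'E'
from plan import *
im=capture('wrist');m=camera_model('wrist');np.savez('w1.npz',T=m['world_to_cam'],K=m['K']);cv2.imwrite('pics/w1b.png',im[:,:,::-1])
print(get_obs()['tool_pos'],get_obs()['dq'].round(3))
cv2.imwrite('pics/w1c.png',cv2.resize(im[110:270,170:430,::-1],None,fx=3,fy=3,interpolation=2))
E
```

```text
[653.5557238  124.96729106 222.37001235] [ 0.08  -0.088  0.135  0.043 -0.028  0.027]
```

View pics/w1c.png

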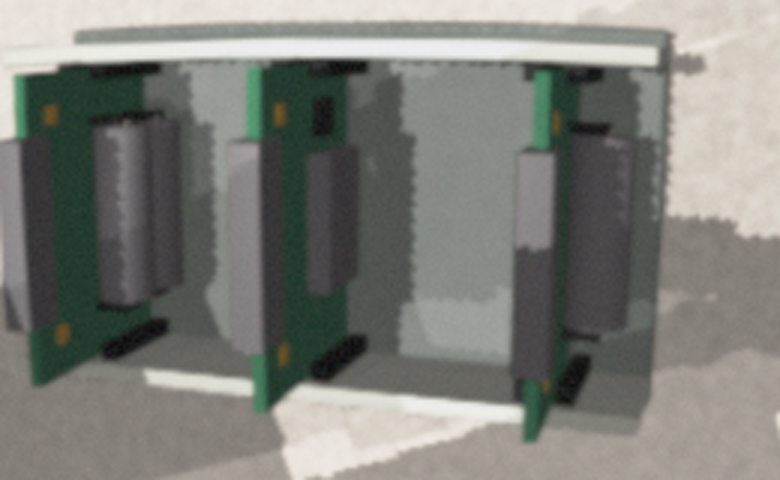

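```bash
cat > ov2.py <<'E'
from plan import *
import sys
z=np.load('w1.npz');m={'T':0,'world_to_cam':z['T'],'K':z['K']}
im=cv2.imread('pics/w1b.png')[110:270,170:430];im=cv2.resize(im,None,fx=3,fy=3,interpolation=2)
def dr(P,col):
    W=np.array([rack(p,X) for p in P]);q=((proj('wrist',W,m)-[170,110]+.5)*3).astype(int)
    cv2.polylines(im,[q.reshape(-1,1,2)],False,col,1)
X=eval(sys.argv[1])
for y in (62,-62): dr([(-110,y,57),(110,y,57)],(255,0,0))
dr([(-110,-64,12),(110,-64,12),(110,64,12),(-110,64,12),(-110,-64,12)],(255,0,0))
for s in (-80,0,80):
    dr([(s+2,-50,12),(s+2,50,12),(s+2,50,92),(s+2,-50,92),(s+2,-50,12)],(0,0,255))
    dr([(s-5,-30,100),(s-5,30,100),(s+5,30,100),(s+5,-30,100),(s-5,-30,100)],(255,0,255))
    if s:
      for zc in (25,48):
        t=np.linspace(0,2*np.pi,25)
        for y in (-30,30): dr(np.c_[s+12+10*np.cos(t),0*t+y,zc+10*np.sin(t)],(0,255,255))
cv2.imwrite('pics/'+sys.argv[2],im)
E
python3 ov2.py "(578.3,171.4,-.332)" ov2.png
```

```text
(no output)
```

View pics/ov2.png

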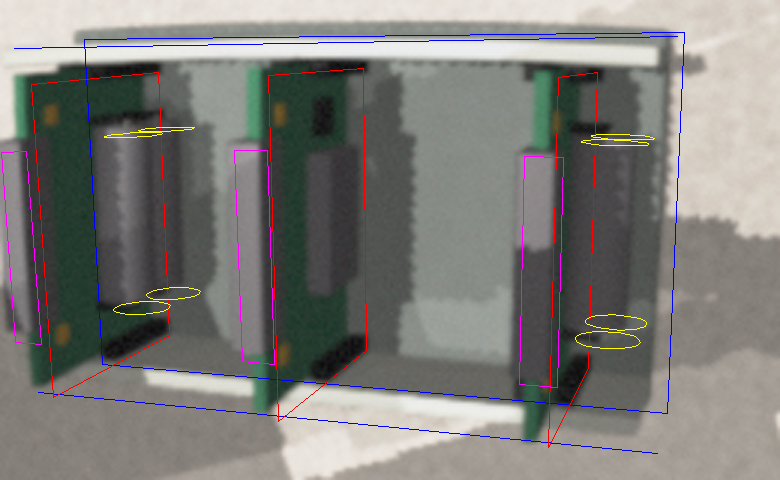

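```bash
python3 - <<'E'
from plan import *
print(get_obs()['tool_pos']);plan(rack((-80,0,200)),tgt(-.332,0))
E
```

```text
[653.5557238  124.96729106 222.37001235]
turn [-15.3  -0.    0.1] shift [  19.7 -154.4   65.5] rows 4.1
```

Request:
send_rows:
  targets:
    - [[-15.3,0,0,20,-154,65,-1],[-15.3,0,0,20,-154,65,-1],[-15.3,0,0,20,-154,65,-1],[-15.3,0,0,20,-154,65,-1],[-15.3,0,0,20,-154,65,-1]]

```text
time: 3.42
tool_pos: [493.8, 204.0, 204.4]
tcp_rot: [3.141, -0.003, 1.25]
contact_force: [0.8, 1.4, 0.3]
grip_width: 91.8
```

Request:
send_rows:
  targets:
    - [[0,0,0,0,0,0,-1],[0,0,0,0,0,0,-1]]

```text
time: 3.58
tool_pos: [497.6, 203.5, 205.3]
tcp_rot: [3.139, -0.004, 1.251]
contact_force: [1.1, 0.5, 1.1]
grip_width: 91.9
```

```bash
python3 - <<'E'
from plan import *
m=camera_model('wrist');im=capture('wrist');np.savez('w1.npz',T=m['world_to_cam'],K=m['K']);cv2.imwrite('pics/w2.png',im[:,:,::-1])
o=get_obs();print(o['tool_pos'],o['tcp_rot'],o['dq'].round(3));print([(d['conf'],d['location']) for d in place_of('board_grip','wrist')])
E
```

```text
[498.98972443 202.95617341 205.25491619] [ 3.13837207 -0.00431036  1.24936828] [-0.024  0.026 -0.034 -0.002  0.002 -0.001]
[(0.77, [260.1, 140.6]), (0.65, [229.0, 325.7])]
```

View pics/w2.png

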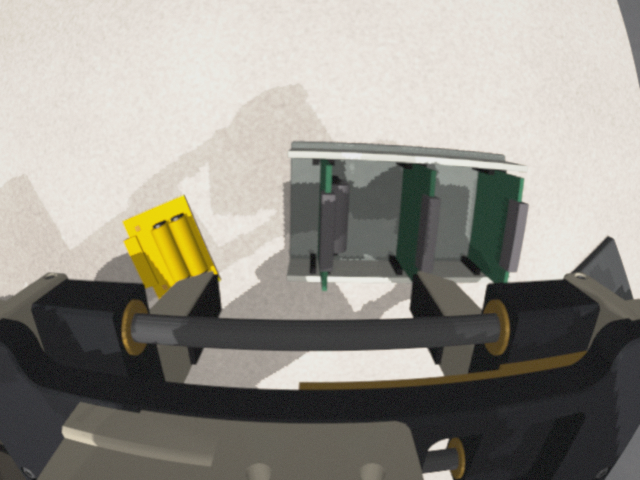

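```bash
sed -i 's#w1b.png#w2.png#;s/110:270,170:430/135:300,270:530/;s/\[170,110\]/[270,135]/' ov2.py; python3 ov2.py "(578.3,171.4,-.332)" ov3.png
```

```text
(no output)
```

View pics/ov3.png

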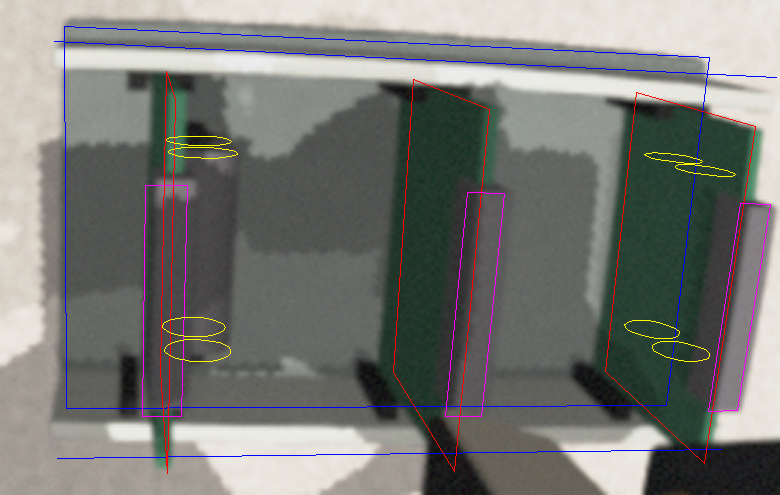

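```bash
python3 - <<'E'
from plan import *
print(get_obs()['tool_pos']);plan(rack((-78,0,125)),tgt(-.332,0))
E
```

```text
[499.74354889 202.53018194 205.05618439]
turn [ 0.2 -0.2  0.5] shift [-4.2  6.1 80.1] rows 1.9
```

Request:
send_rows:
  targets:
    - [[0,0,0.5,-3,4,80,-0.2],[0,0,0.5,-3,4,80,-0.2],[0,0,0.5,-3,4,80,-0.2],[0,0,0.5,-3,4,80,-0.2],[0,0,0.5,-3,4,80,-0.2]]

```text
time: 4.1
tool_pos: [503.6, 198.5, 125.9]
tcp_rot: [3.138, -0.005, 1.238]
contact_force: [0.5, 0.1, -0.3]
grip_width: 62.9
```

Request:
send_rows:
  targets:
    - [[0,0,0,0,0,0,-0.2],[0,0,0,0,0,0,-0.2],[0,0,0,0,0,0,-0.2]]

```text
time: 4.35
tool_pos: [502.8, 198.8, 126.1]
tcp_rot: [3.138, -0.005, 1.239]
contact_force: [0.4, -0.3, 0.2]
grip_width: 55.1
```

```bash
python3 - <<'E'
from plan import *
m=camera_model('wrist');im=capture('wrist');np.savez('w1.npz',T=m['world_to_cam'],K=m['K']);cv2.imwrite('pics/w3.png',im[:,:,::-1])
o=get_obs();print(o['tool_pos'],o['tcp_rot'],o['dq'].round(3));plan(rack((-78,0,72)),tgt(-.332,0))
im=capture('scene');cv2.imwrite('pics/s3.png',cv2.resize(im[200:360,300:460,::-1],None,fx=3.5,fy=3.5))
E
```

```text
[502.51107524 198.78224809 125.7988829 ] [ 3.13801635 -0.00481306  1.23932073] [ 0.001  0.005  0.01   0.    -0.005  0.002]
turn [ 0.2 -0.3  0. ] shift [-1.4  2.4 53.8] rows 1.3
```

View pics/w3.png

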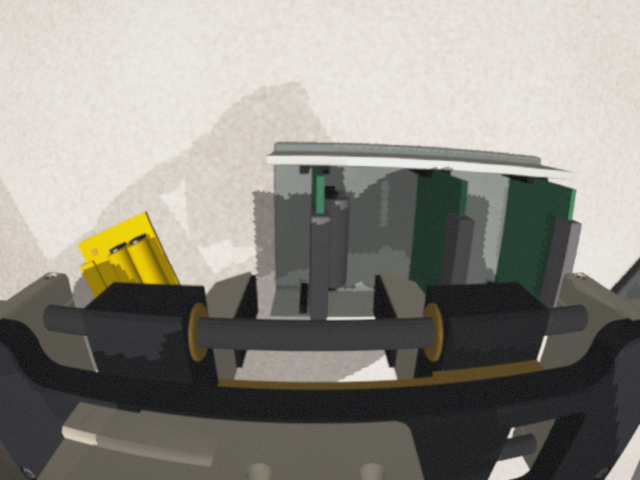

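View pics/s3.png

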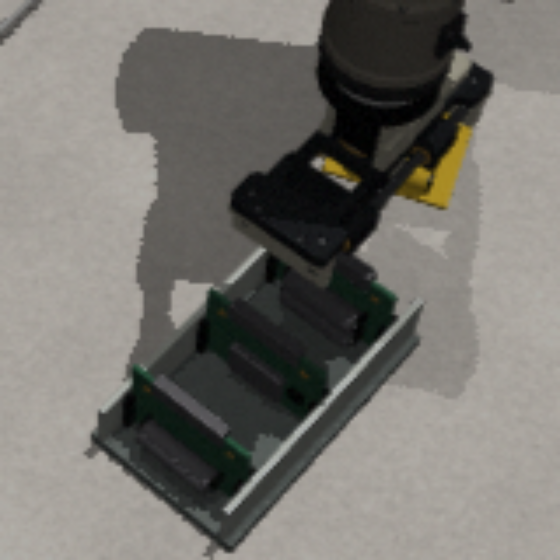

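Request:
send_rows:
  targets:
    - [[0,0,0,-1,1.5,27,-0.2],[0,0,0,-1,1.5,53,-0.2],[0,0,0,-1,1.5,53,-0.2],[0,0,0,-1,1.5,53,-0.2]]

```text
time: 4.78
tool_pos: [502.4, 197.2, 71.1]
tcp_rot: [-3.141, -0.002, 1.239]
contact_force: [0.3, -0.4, -0.2]
grip_width: 55.3
```

Request:
send_rows:
  targets:
    - [[0,0,0,0,0,0,1],[0,0,0,0,0,0,1],[0,0,0,0,0,0,1],[0,0,0,0,0,0,1],[0,0,0,0,0,0,1]]

```text
time: 5.2
tool_pos: [503.5, 197.4, 72.2]
tcp_rot: [3.139, -0.004, 1.239]
contact_force: [0.5, 1.4, -0.3]
grip_width: 26.6
```

Request:
send_rows:
  targets:
    - [[0,0,0,0,0,0,1],[0,0,0,0,0,0,1],[0,0,0,0,0,0,1],[0,0,0,0,0,0,1]]

```text
time: 5.53
tool_pos: [502.9, 197.4, 71.6]
tcp_rot: [3.141, -0.004, 1.239]
contact_force: [-1.2, 1.0, 3.8]
grip_width: 9.7
```

Request:
send_rows:
  targets:
    - [[0,0,0,0,0,0,1],[0,0,0,0,0,-15,1],[0,0,0,0,0,-40,1],[0,0,0,0,0,-70,1],[0,0,0,0,0,-100,1]]

```text
time: 5.95
tool_pos: [502.3, 196.7, 171.8]
tcp_rot: [-3.142, -0.002, 1.239]
contact_force: [0.5, 0.5, -1.6]
grip_width: 9.8
```

Request:
send_rows:
  targets:
    - [[0,0,0,0,0,-40,1],[0,0,0,0,0,-60,1],[0,0,0,0,0,-60,1],[0,0,0,0,0,-60,1],[0,0,0,0,0,-60,1]]

```text
time: 6.37
tool_pos: [501.9, 196.6, 230.0]
tcp_rot: [-3.141, -0.002, 1.239]
contact_force: [-0.8, 0.1, -2.7]
grip_width: 9.8
```

```bash
python3 - <<'E'
from plan import *
o=get_obs();print(o['tool_pos'],o['tcp_rot'],o['joint_positions'],o['grip_width'])
im=capture('scene');cv2.imwrite('pics/s4.png',im[:,:,::-1])
im=capture('side');cv2.imwrite('pics/d4.png',im[:,:,::-1])
im=capture('wrist');cv2.imwrite('pics/w4.png',im[:,:,::-1])
a=cv2.resize(cv2.imread('pics/s4.png')[180:360,200:440],None,fx=3,fy=3);cv2.imwrite('pics/s4c.png',a)
a=cv2.resize(cv2.imread('pics/d4.png')[100:290,230:480],None,fx=3,fy=3);cv2.imwrite('pics/d4c.png',a)
for n in('side','scene'):
  for l in('cam_stand','focus'):
    print(n,l,[(d['conf'],d['location']) for d in place_of(l,n)])
E
```

```text
[501.92620398 196.55396523 229.95529185] [-3.14102273e+00 -2.00554755e-03  1.23917385e+00] [0.22983803 0.36477152 1.48081821 0.00207944 1.29541812 0.5608951 ] 9.811733612088798
side cam_stand [(0.51, [228.8, 332.2])]
side focus [(0.38, [229.4, 334.5])]
scene cam_stand []
scene focus [(0.3, [309.3, 372.1])]
```

View pics/s4c.png

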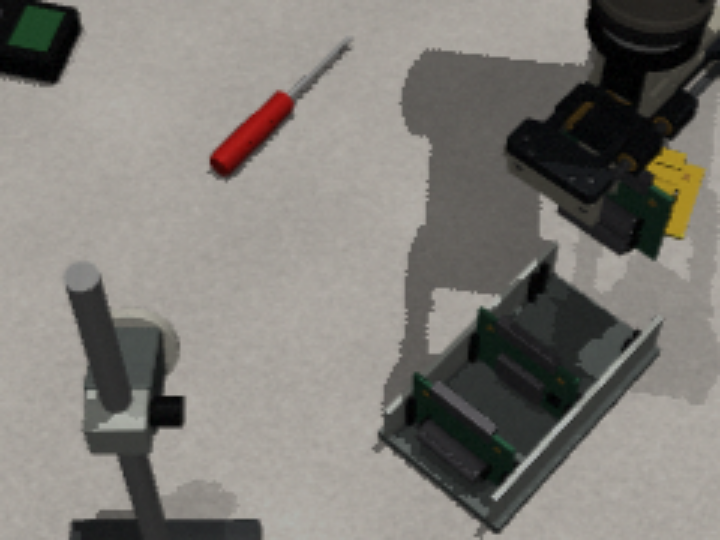

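View pics/d4c.png

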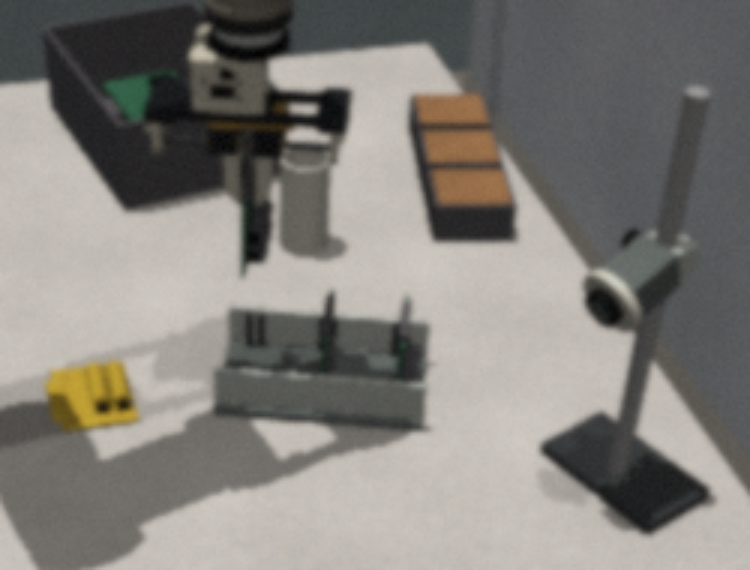

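View pics/w4.png

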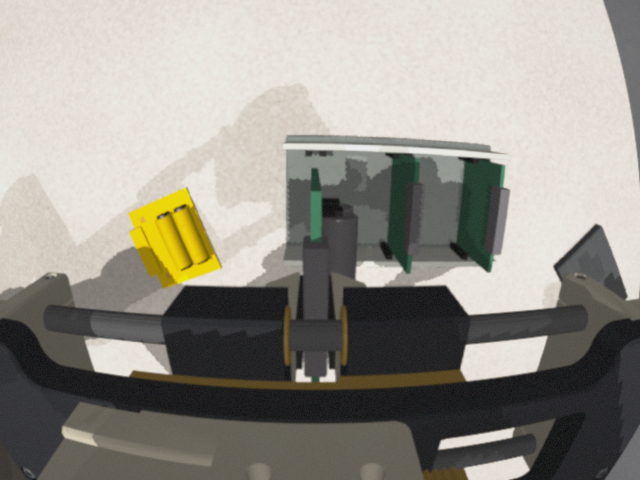

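```bash
cat > fitc.py <<'E'
from h import *
from scipy.optimize import least_squares
ms,md=camera_model('scene'),camera_model('side')
S=[((97,393),(199,-75,15)),((347,393),(199,75,15)),((342,547),(289,75,0)),((85,547),(289,-75,0)),((110,68),(244,0,430))]
D=[((150,435),(199,75,15)),((284,540),(289,-75,10)),((210,583),(199,-75,0)),((78,478),(199,75,10)),((268,40),(244,0,430)),((155,303),(169,0,None))]
D[0]=((150,435),(289,75,15))
def W(x,p):
    c,s=np.cos(x[2]),np.sin(x[2]);z=x[3]+62 if p[2] is None else p[2]
    return [x[0]+c*p[0]-s*p[1],x[1]+s*p[0]+c*p[1],z]
def f(x,show=0):
    a=proj('scene',[W(x,p) for _,p in S],ms)-(np.array([q for q,_ in S])/4+[200,255])
    b=proj('side',[W(x,p) for _,p in D],md)-(np.array([q for q,_ in D])/3.7+[390,120])
    if show: print(a.round(1).tolist(),b.round(1).tolist())
    return np.r_[a.ravel(),b.ravel()]
r=least_squares(f,[599,-130,.387,190],loss='soft_l1');x=r.x;print(x,r.cost,W(x,(244,0,0)));f(x,1)
t=np.linspace(0,2*np.pi,40);c2,s2=np.cos(np.radians(20)),np.sin(np.radians(20))
def circ(rad,back):
    return np.array([W(x,(169+back*c2-rad*np.sin(a)*s2,rad*np.cos(a),x[3]+62+back*s2+rad*np.sin(a)*c2)) for a in t])
for n,(r0,r1,c0,c1,k,m) in {"scene":(255,400,200,300,4,ms),"side":(120,280,390,490,3.7,md)}.items():
    im=cv2.resize(cv2.imread(f'pics/{n}0.png')[r0:r1,c0:c1],None,fx=k,fy=k)
    def dl(P,col): cv2.polylines(im,[(((proj(n,P,m)-[c0,r0]+.5)*k).astype(int)).reshape(-1,1,2)],False,col,1)
    dl([W(x,p) for p in [(199,-75,15),(199,75,15),(289,75,15),(289,-75,15),(199,-75,15)]],(0,0,255))
    dl([W(x,(244,0,0)),W(x,(244,0,430))],(0,255,255))
    dl(circ(18,0),(255,0,255));dl(circ(32,10),(255,255,0))
    cv2.imwrite(f'pics/fc_{n}.png',im)
E
python3 fitc.py; python3 -c "
import cv2,numpy as np
a=cv2.imread('pics/fc_scene.png');b=cv2.imread('pics/fc_side.png')
o=np.zeros((600,800,3),np.uint8);o[:a.shape[0],:a.shape[1]]=a;o[:b.shape[0],400:400+b.shape[1]]=b;cv2.imwrite('pics/fc.png',o)"
```

```text
[ 6.09008835e+02 -1.26362338e+02  3.93500419e-01  1.78128559e+02] 18.198719252197563 [np.float64(834.3605437611392), np.float64(-32.80696741494823), 0]
[[-1.1, -0.5], [-0.4, -0.8], [-0.2, 0.1], [-1.3, 0.5], [-1.3, 5.2]] [[-1.4, -1.9], [-1.2, -2.7], [-2.7, 0.6], [-2.8, -1.5], [1.1, -1.9], [-1.5, -0.2]]
```

View pics/fc.png

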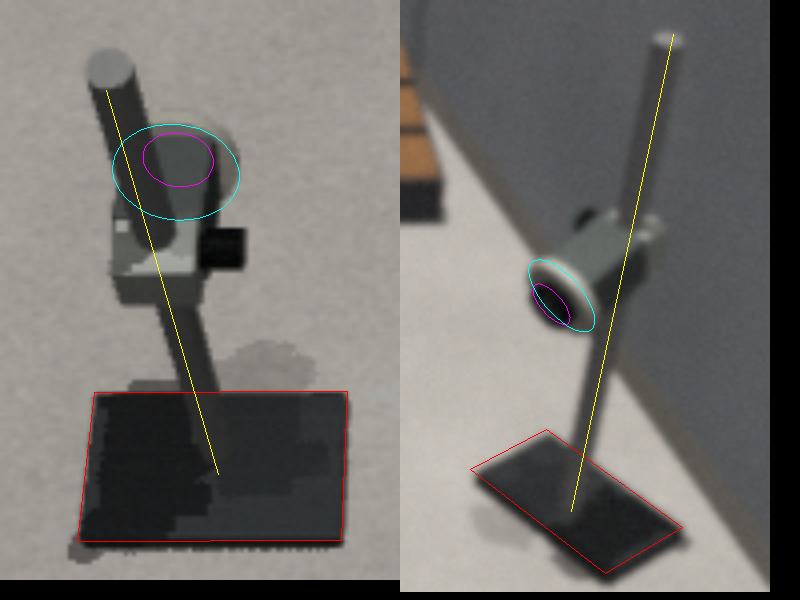

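```bash
sed -i 's/^def W(x,p):/def W(x,p):\n    if p[2] is not None and p[2]<=15 and p[0]!=244: p=(p[0]+x[4],p[1],p[2])/; s/\[599,-130,.387,190\]/[599,-130,.387,190,0]/' fitc.py
sed -i 's/^S=\[/S=[((215,460),(244,0,15)),/;s/^D=\[/D=[((170,508),(244,0,15)),/; s/^D\[0\]=/D[1]=/' fitc.py; python3 fitc.py; python3 -c "
import cv2,numpy as np
a=cv2.imread('pics/fc_scene.png');b=cv2.imread('pics/fc_side.png')
o=np.zeros((600,800,3),np.uint8);o[:a.shape[0],:a.shape[1]]=a;o[:b.shape[0],400:400+b.shape[1]]=b;cv2.imwrite('pics/fc2.png',o)"
```

```text
[ 6.04165520e+02 -1.29754728e+02  3.95514471e-01  1.81137229e+02
  6.91822734e+00] 17.531904894103373 [np.float64(829.3283462448835), np.float64(-35.74567746965694), 0]
[[-0.5, -1.6], [-1.5, -0.0], [-0.8, -0.4], [-0.5, 0.6], [-1.6, 1.0], [-1.4, 2.2]] [[-0.4, -2.3], [-1.0, -2.0], [-0.7, -2.7], [-2.2, 0.6], [-2.4, -1.4], [-0.3, -1.2], [-2.6, -0.2]]
```

View pics/fc2.png

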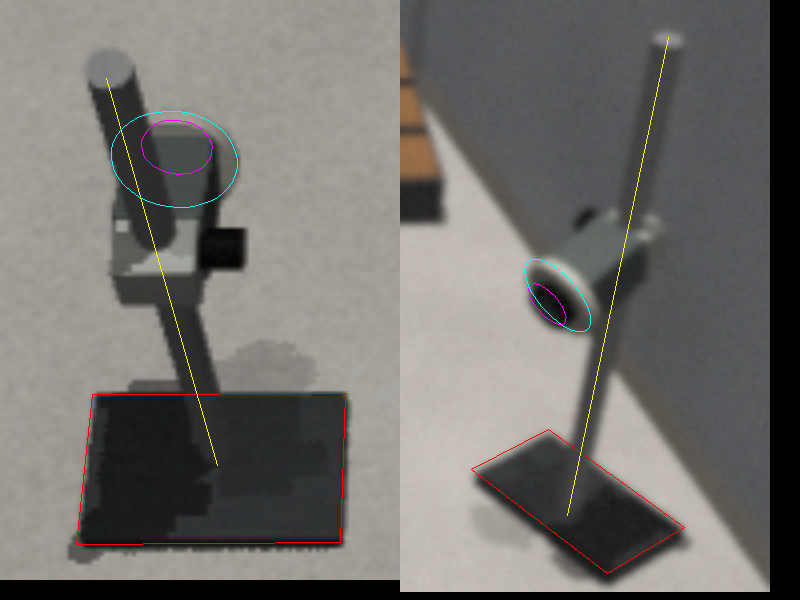

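```bash
cat > goal.py <<'E'
from plan import *
F=np.array([604,-130,181.]);G=tgt(.395,-20)
P=F-G@[0,0,20.2]
if __name__=='__main__':
    print(P,G.round(2).tolist(),get_obs()['tool_pos']);v,d=plan(P,G)
    for k in (.33,.67): plan(get_obs()['tool_pos']*(1-k)+P*k,R.from_euler('xyz',get_obs()['tcp_rot']).as_matrix()@R.from_rotvec(v*k,degrees=True).as_matrix())
E
python3 goal.py
```

```text
[ 597.62319497 -132.65856547  199.98179094] [[-0.38, 0.87, 0.32], [0.92, 0.36, 0.13], [0.0, 0.34, -0.94]] [502.50019851 196.78485436 230.75172802]
turn [-19.    7.1 -41.2] shift [-280.6  197.2   30.1] rows 8.3
turn [ -6.3   2.4 -13.6] shift [-92.6  65.1   9.9] rows 2.7
turn [-12.7   4.8 -27.6] shift [-188.   132.1   20.1] rows 5.5
```

Request:
send_rows:
  targets:
    - [[-3,1,-7,-40,28,0,1],[-6,2,-13,-75,52,0,1],[-9,3.5,-19,-110,77,0,1],[-11,4,-24,-140,98,0,1],[-12.5,4.7,-27,-160,112,0,1]]

```text
time: 7.13
tool_pos: [554.4, 15.1, 231.1]
tcp_rot: [2.909, -0.03, 1.719]
contact_force: [0.4, 0.1, -1.2]
grip_width: 9.9
```

```bash
python3 goal.py
```

```text
[ 597.62319497 -132.65856547  199.98179094] [[-0.38, 0.87, 0.32], [0.92, 0.36, 0.13], [0.0, 0.34, -0.94]] [554.37604496  15.148997   231.12697945]
turn [ -6.4   2.4 -14. ] shift [-153.4   14.2   30.7] rows 3.8
turn [-2.1  0.8 -4.6] shift [-50.6   4.7  10.1] rows 1.2
turn [-4.3  1.6 -9.4] shift [-102.8    9.5   20.6] rows 2.5
```

Request:
send_rows:
  targets:
    - [[-2,0.8,-4.5,-40,4,8,1],[-3.5,1.3,-8,-80,7,16,1],[-5,1.9,-11,-115,10,23,1],[-6,2.3,-13,-138,12,28,1],[-6.4,2.4,-14,-148,13,30,1]]

```text
time: 7.55
tool_pos: [594.7, -131.1, 198.7]
tcp_rot: [2.795, -0.001, 1.957]
contact_force: [0.0, -0.7, -1.5]
grip_width: 9.5
```

Request:
send_rows:
  targets:
    - [[0,0,0,0,0,0,1],[0,0,0,0,0,0,1],[0,0,0,0,0,0,1]]

```text
time: 7.8
tool_pos: [594.7, -126.0, 200.4]
tcp_rot: [2.795, -0.002, 1.96]
contact_force: [-0.3, 0.4, -1.9]
grip_width: 9.6
```

```bash
python3 - <<'E'
from goal import *
o=get_obs();print(o['tool_pos'],o['dq'].round(3),o['grip_width']);plan(P,G)
for n in('scene','side'):
  im=capture(n);cv2.imwrite(f'pics/{n}5.png',im[:,:,::-1])
  for l in('node_board','board_grip','board_centre'): print(n,l,[(round(d['conf'],2),d['location']) for d in place_of(l,n)])
  Rt=R.from_euler('xyz',o['tcp_rot']).as_matrix();B=o['tool_pos']+Rt@[0,0,20.2]
  print('expect focus',proj(n,F),'board_centre(kin)',proj(n,B))
a=cv2.resize(cv2.imread('pics/scene5.png')[200:380,180:420],None,fx=3.2,fy=3.2);cv2.imwrite('pics/s5c.png',a)
a=cv2.resize(cv2.imread('pics/side5.png')[100:300,280:500],None,fx=3,fy=3);cv2.imwrite('pics/d5c.png',a)
E
```

```text
[ 594.68813899 -126.01301786  200.36845809] [ 0.015 -0.011 -0.    -0.    -0.002 -0.007] 9.565403152777693
turn [-0.1  0.  -0.4] shift [-7.3  0.1  0.4] rows 0.2
scene node_board [(0.96, [253.4, 408.8]), (0.76, [250.6, 260.2])]
scene board_grip [(0.72, [225.5, 256.1]), (0.68, [232.4, 413.7])]
scene board_centre [(0.93, [239.6, 256.8]), (0.58, [239.9, 412.7])]
expect focus [[252.80718656 241.74839161]] board_centre(kin) [[255.89711048 241.57350442]]
side node_board [(0.81, [230.7, 272.8]), (0.65, [250.1, 381.1])]
side board_grip [(0.84, [237.4, 250.3]), (0.66, [231.5, 370.5])]
side board_centre [(0.58, [244.8, 376.4])]
expect focus [[379.00390573 244.01907135]] board_centre(kin) [[377.08264209 242.43290708]]
```

View pics/s5c.png

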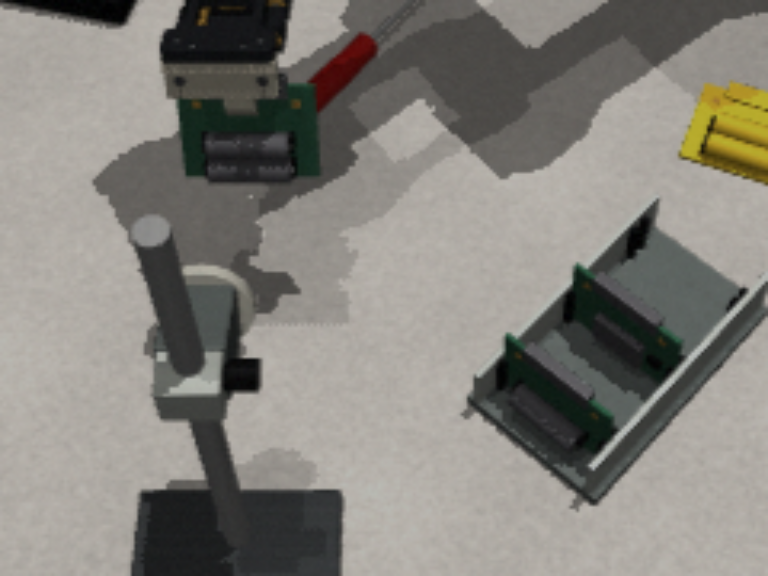

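View pics/d5c.png

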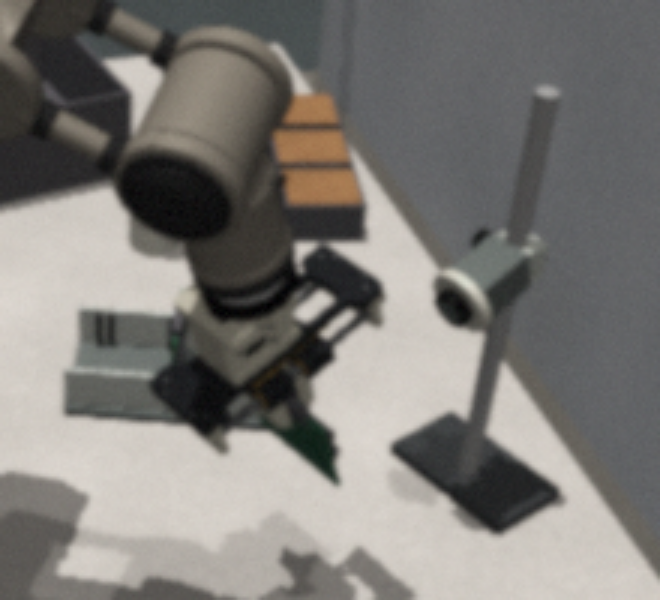

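Request:
send_rows:
  targets:
    - [[0,0,-0.4,-3,0,0,1],[0,0,-0.4,-5,0,0,1],[0,0,-0.4,-7,0,0,1],[0,0,-0.4,-7,0,0,1],[0,0,-0.4,-7,0,0,1]]

```text
time: 8.62
tool_pos: [597.6, -133.7, 200.2]
tcp_rot: [2.795, 0.001, 1.966]
contact_force: [0.5, -0.8, -1.2]
grip_width: 9.7
```

Request:
send_rows:
  targets:
    - [[0,0,0,0,0,0,1],[0,0,0,0,0,0,1],[0,0,0,0,0,0,1],[0,0,0,0,0,0,1],[0,0,0,0,0,0,1]]

```text
time: 9.03
tool_pos: [597.5, -133.4, 200.3]
tcp_rot: [2.795, 0.001, 1.966]
contact_force: [0.4, 0.4, -1.5]
grip_width: 9.8
```

```bash
cat > chk.py <<'E'
from goal import *
o=get_obs();print(o['time'],o['tool_pos'],o['dq'].round(3),o['grip_width'],o['contact_force']);plan(P,G)
Rt=R.from_euler('xyz',o['tcp_rot']).as_matrix()
m=camera_model('scene')
im=cv2.imread  and capture('scene')[:,:,::-1];a=np.ascontiguousarray(cv2.resize(im[200:380,180:420],None,fx=3.2,fy=3.2))
x=(604,-130,.395,181);c,s=np.cos(.395),np.sin(.395);Rf=tgt(.395,-20);Rb=np.stack([Rf[:,1],-Rf[:,0],-Rf[:,2]],1)
def dl(Pl,col):
    W=np.array(Pl)@Rb.T+F;cv2.polylines(a,[(((proj('scene',W,m)-[180,200]+.5)*3.2).astype(int)).reshape(-1,1,2)],False,col,1)
dl([(2,-50,-40),(2,50,-40),(2,50,40),(2,-50,40),(2,-50,-40)],(0,0,255))
dl([(180,18*np.cos(t),18*np.sin(t)) for t in np.linspace(0,6.3,30)],(255,0,255))
dl([(190,32*np.cos(t),32*np.sin(t)) for t in np.linspace(0,6.3,30)],(255,255,0))
dl([(0,0,0),(180,0,0)],(0,255,255))
cv2.imwrite('pics/chk.png',a)
E
python3 chk.py
```

```text
9.0333 [ 597.52145298 -133.41488102  200.30070547] [-0.     0.002 -0.002  0.001 -0.002 -0.   ] 9.824230949519405 [ 0.36889261  0.37878641 -1.48844811]
turn [-0.1  0.1  0. ] shift [0.7 0.3 0.4] rows 0.0
```

View pics/chk.png

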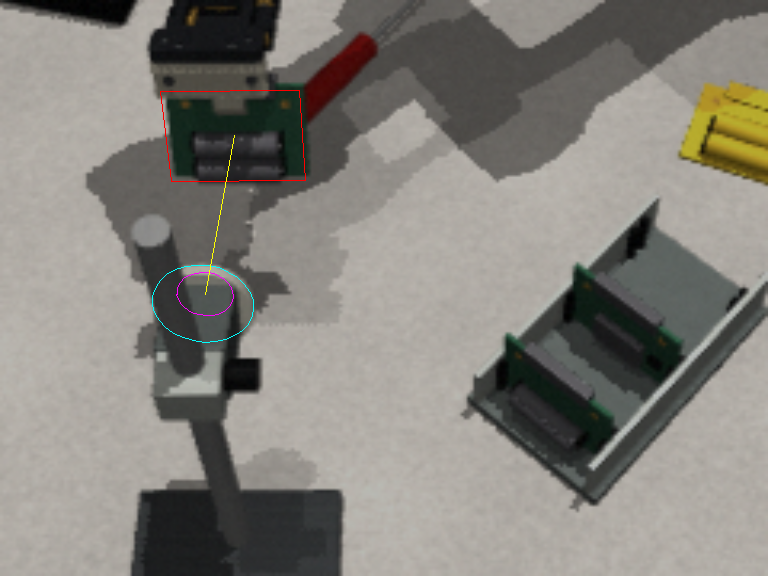

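```bash
python3 -c "
from plant import *
print(close_job());o=get_obs();print(o['time'],o['tool_pos'],o['grip_width'])"
```

```text
the job is handed in; nothing more can be done
None
the job is handed in; nothing more can be done
```

I lifted the two-cell board, which stood in the slot nearest the robot, straight out of the rack. I held it at the camera's focus point with the cell side towards the lens and handed the job in at about 9 s. `close_job()` gives no verdict.

**Pose:** I fitted the focus point from the scene and side pictures as about (604, -130, 181) mm, yaw 22.7°, good to perhaps 5–7 mm. The tool was within about 1 mm and 0.2° of its target pose. Joint speeds were near zero and the grip read 9.8 mm on the 10 mm bar.

**Picture checks:** In the last scene picture the board showed two cells to the lens. Its outline lay about 1–2 pixels (3–4 mm) off the predicted one. The other two boards were still in the rack, and the camera and screwdriver looked unmoved. I did not re-check the tube and meter at the end; the arm passed near neither.

**What disagreed:**
- **Camera stand:** the fit left pixel errors of up to 2.7. The base is set about 7 mm further back than the post, so I let that offset vary in the fit.
- **Networks:** they never found the camera stand or the focus point reliably, so I located both by hand-picked pixels. Their `board_centre` readings agreed with my arm-based estimate to within about 3 pixels.

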